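# Point-and-check before powering the pillar drill

### The arm

A 6-joint arm with a two-finger parallel gripper is mounted at the origin on the work surface. World frame = base frame: x ahead of the robot, y to its left, z up, the work surface at z = 0. Lengths are in mm, angles in rad, forces in N, time in s.
With the tool pointing down it reaches from about 350 to 975 mm from the base axis. Payload 7.1 kg.
Tool frame: the origin (TCP) lies between the finger pads, 19 mm behind the fingertips; this is the grasp point; z points along the fingers, y is the line along which they close (so a half turn about z gives the same grasp; the last joint's range is limited). The gripper opens to 88 mm and grips with 3 to 60 N. Pads are 20 mm wide; open, the fingers measure 115 mm over their backs; the gripper's body (75 mm by 178 mm) begins 61 mm behind the grasp point.
Start: joints at [-1.173, 0.423, 1.63, -0, 1.089, -0.019], TCP at [253.038, -571.469, 241.375] pointing down, gripper open.
Joint ranges: [-3, 3], [-0.9, 2.11], [0.09, 2.58], [-1.31, 4.45], [0.11, 2.69], [-2.54, 2.54]. Speed limits (rad/s): [2.39, 2.39, 3.01, 3.14, 3.14, 3.14].

### API

Orientations are given as a rotation vector (axis times angle).
In Python, from workcell import ctrl, get_image, close_job, finder gives the robot as it stands.
- The arm moves only by the tool servo_tool, never from a script. Its argument "deltas" is a list of rows, each a list of 2 entries, a list of its own where there are three numbers: the shift along the tool's x, y, z in mm, then the turn, a rotation vector about the tool's x, y, z in rad. A call has 1 to 5 rows; each row is the pose to reach, as a shift and turn from the pose commanded when the call began, along the tool's axes at that moment; what a row does not reach only later rows make up. A row lasts 1/12 s, in which the tool goes at most 41.7 mm and 7.16 degrees, less where a joint would pass 70% of its speed; a pose out of reach is approached as far as the arm can. A call with a gripper value outside its range is refused whole. "grip" is the closure, from -1 (fully open) to 1 (shut), so that 0 is half open, set as the call begins (left out, the last holds). The fingers move at their own pace and stop on an object; the grip force is fixed at half the most. Time passes only in rows, so rows that repeat a pose let the fingers close. It gives the time, the measured TCP pose, the force, the opening and the grip force at its end, in the units of the state.
- ctrl.get_obs(): the state, without advancing time (a new reading comes with each control period).
- get_image(name): name is "side" or "top"; returns a dict with "frame" (480x640x3 uint8, blue, green, red), "depth" (480x640 float32, mm along the optical axis (not along the pixel's ray), 0 where there is no reading), "K" (3x3 intrinsics, pixels), "pose" (4x4, takes a point from camera to world coordinates). Camera axes: x right, y down, z forward; pixel columns grow to the right and rows downward; lengths in mm; the calibration is good to about 2 mm. A picture is of the moment at which its call begins.
- close_job(): hands the job in; it is judged then, once.
Trained networks look in a picture, given as the dict that the camera call returned (one of the last four; its "shot" number tells which), for a name from the list of things; names that differ only in an ending like _2 or _b are one class to them, and where a whole thing is asked for, a point or a joint stands for the part that bears it (a point fixed in the world has none). Each returns a list of dicts, best first, with "score" (0 to 1); they miss things now and then, are a little off and sometimes report something else, mostly with a low value. They report only what shows in the picture. A call takes as long as a camera call. They do not tell look-alikes from the thing itself.
- finder.search_frame(query, picture): "rect" ([centre column, centre row, width, height] as shares, 0 to 1, of the picture: columns of its width, rows of its height, round what is visible of it).
- finder.silhouettes(query, picture): "mask" (480x640 bool, what is visible of it) and "rect" ([centre column, centre row, width, height] as shares, 0 to 1, of the picture: columns of its width, rows of its height, round what is visible of it).
The state is a dict: "t": time; "qpos": joint angles; "qvel": joint speeds; "joint_torque": joint torques, N m; "ee_pos": TCP position; "orientation": TCP orientation; "ft_force": force on the tool from outside, world axes, zero at the start; "moment": the same for the moment, N m; "width": finger opening in mm; "grasp_force": force on a finger pad.
Only numpy, scipy, OpenCV 4.12 (cv2) and the standard library are available. Lean on these libraries where they do the work, as an engineer would, in place of code of your own. Each camera call takes 0.05 s, during which the arm holds its last target. There are 200 camera calls.

### The job

Do the pointing check before the drill is powered: from above, point the gripper's fingertips down at the middle of the brass blank in the blue vise, close above it without touching (fingertips no more than about 5 cm off), and stay there for at least two seconds; then point the same way at the red stop button on the yellow box and stay for at least two seconds. Only after that, push the black power lever on the white box with the fingertips all the way over to its other side, away from the robot, and draw the hand clear. Touch nothing but that lever and its box: the blank, the vise, both buttons and the other things on the bench are left alone and nothing is picked up.

Things in the scene. Friction and masses are not known exactly. Their poses are not given: they have to be found in the camera images.
- blank: brass blank, a loose block 40 x 70 x 32 mm (x, y, z), 0.6 to 0.9 kg, lying between the jaws of the blue vise with its top 6 mm above them; origin at the centre of its underside, z up
- blank_top (a point): middle of the brass blank's top face (small black dot), 52 mm above the bench; z up
- vise: blue drill vise fixed to the bench, 46 mm high, reaching 90 mm to its +x side, 105 mm to its -x side (steel screw and T-handle) and 65 mm either way in y; origin on the bench under the middle between the jaws, z up, the jaws close along its x axis
- stop_box: yellow box with the red stop button on top, fixed to the bench, 90 x 90 x 50 mm; origin at the centre of its underside, z up
- stop_top (a point): centre of the top of the red stop button, a round button 40 mm across, 72 mm above the bench; z up
- stop (a joint): red stop button: 0 up, grows to 0.006 m pressed
- start_box: grey box with the green start button on top (28 mm across, its top 71 mm above the bench), fixed to the bench, 90 x 90 x 50 mm; origin at the centre of its underside, z up. To be left alone
- start (a joint): green start button: 0 up, grows to 0.005 m pressed
- power_box: white box with the power lever on a grey block (70 x 50 mm), fixed, 90 x 90 x 50 mm; origin at the centre of its underside, z up. Its x axis, within 0.35 rad of straight ahead of the robot, is the way the lever is pushed; the lever's hinge runs along its y axis, 72 mm above the bench over the box's centre, in a round knuckle reaching 85 mm above the bench
- power_tip (a point): centre of the black ball (26 mm across) on the end of the power lever, a steel rod 10 mm thick, 70 mm from the hinge; the ball is 133 to 142 mm above the bench. This point moves with the lever
- power (a joint): power lever: 0 off, leaning 0.5 rad from upright towards the box's -x (the robot's side); grows as it is pushed to the box's +x, to the stop at 1.0 rad, leaning 0.5 rad the other way. It starts between 0 and 0.2, yields to about 1 N at the ball and stays where it is left
- spare: bystander: bare steel blank of the same size as the brass one (40 x 70 x 32 mm, 0.7 kg), loose on the bench near the robot; origin at the centre of its underside
- driver: bystander: screwdriver with an orange handle, lying loose at the far side of the bench, 200 mm long, 26 mm high; origin on the bench under its middle, its tip towards its +x
- oil: bystander: white oil bottle with a red cap, standing loose at the far side of the bench, 60 mm across, 150 mm high; origin at the centre of its underside, z up
Mind the look-alikes: they are no part of the job. Of the things that look like the stop_box, the smallest one is meant.

How it is judged:
By the outcome, as a careful person would: the job done as asked, in the order asked, and still so for the second after the job is handed in, with the robot touching nothing.
It also fails if it takes over 58 s, if anything falls off the work surface, if the arm or the gripper's body presses on something with over 40 N, if the wrist force passes 120 N, or if a joint passes its speed limit or range.

## Working session

There is one attempt and no reset: what is moved stays moved. The work goes in short steps, Python scripts to look and compute and a tool call to move; the robot and the scene stay as the last step left them, time stands still between calls to the robot, and variables do not carry over. Pictures are saved under pics/ and viewed, at most 10 in all, crops included, and the job is handed in when it is done.

Besides the shell and the picture viewer there is one more tool, called by a JSON object that holds its "op" and its "data", one argument or row to a line. servo_tool: Moves the arm, as the interface text tells. Its arguments: {"type":"object","properties":{"deltas":{"type":"array","items":{"type":"array"}},"grip":{"type":"number"}},"required":["deltas"]}

```bash
mkdir -p pics; cat > h.py <<'E'
import numpy as np,cv2,pickle
from workcell import ctrl,get_image,close_job,finder
def world(im,u,v,d=None):
    d=im["depth"][int(v),int(u)] if d is None else d
    p=np.linalg.inv(im["K"])@np.array([u,v,1.0])*d
    return (im["pose"]@np.r_[p,1])[:3]
def cloud(im):
    v,u=np.mgrid[:480,:640];d=im["depth"]
    p=np.stack([u,v,np.ones_like(u)],-1)@np.linalg.inv(im["K"]).T*d[...,None]
    return p@im["pose"][:3,:3].T+im["pose"][:3,3]
E
python3 - <<'E'
from h import *
o=ctrl.get_obs();print(o["t"],o["ee_pos"],o["orientation"])
for n in("top","side"):
    im=get_image(n);cv2.imwrite(f"pics/{n}0.png",im["frame"]);pickle.dump(im,open(n+"0.pkl","wb"))
    W=cloud(im);print(n,im["pose"][:3].round(2).tolist())
    for q in("blank","vise","stop_box","start_box","power_box","power_tip","spare","driver","oil"):
        for r in finder.silhouettes(q,im):
            m=r["mask"]&(im["depth"]>0)
            if m.sum()<5: continue
            w=W[m];x=r["rect"]
            print(q,round(r["score"],2),"px",int(x[0]*640),int(x[1]*480),"lo",np.percentile(w,3,0).astype(int),"hi",np.percentile(w,97,0).astype(int))
E
```

```text
0.0 [ 252.85884308 -570.96996112  240.57758391] [-3.07205177e+00 -6.49707601e-01  4.71494257e-04]
top [[0.02, -1.0, 0.09, 442.87], [-1.0, -0.02, 0.01, 85.2], [-0.01, -0.09, -1.0, 1455.28]]
blank 0.63 px 511 288 lo [ 467 -409   24] hi [ 505 -342   56]
vise 0.77 px 508 292 lo [ 390 -430    7] hi [ 571 -320   50]
stop_box 0.84 px 207 194 lo [648 305  14] hi [765 422 100]
stop_box 0.83 px 208 267 lo [485 308   0] hi [575 403  73]
stop_box 0.77 px 133 294 lo [404 477  22] hi [518 594 100]
start_box 0.81 px 400 233 lo [ 571 -149   23] hi [657 -62  70]
start_box 0.47 px 387 343 lo [ 335 -109   24] hi [375 -44  37]
power_box 0.81 px 303 243 lo [544  79  43] hi [630 164 144]
spare 0.71 px 307 250 lo [549 105  99] hi [581 126 152]
spare 0.64 px 386 343 lo [ 335 -109   20] hi [375 -43  37]
spare 0.58 px 400 235 lo [ 571 -148   23] hi [656 -62  71]
driver 0.73 px 430 168 lo [ 735 -200   -1] hi [ 853 -170   29]
driver 0.5 px 512 287 lo [ 467 -410   27] hi [ 505 -342   56]
oil 0.67 px 300 168 lo [746 113  17] hi [791 166 152]
side [[-0.79, -0.44, 0.43, 78.62], [-0.62, 0.56, -0.55, 740.98], [-0.0, 
[... 284 characters left out ...]
10 lo [645 314  14] hi [761 429 100]
stop_box 0.55 px 426 201 lo [ 398 -417    5] hi [ 562 -316   50]
start_box 0.83 px 344 226 lo [ 568 -143    9] hi [655 -59  71]
start_box 0.37 px 310 255 lo [547 110  91] hi [580 129 150]
start_box 0.17 px 259 339 lo [511 345  65] hi [545 376  76]
power_box 0.64 px 305 274 lo [537  82   7] hi [618 172 144]
power_box 0.58 px 418 275 lo [ 330 -104    8] hi [372 -40  36]
power_box 0.24 px 260 347 lo [480 318   8] hi [574 409  74]
power_tip 0.65 px 313 255 lo [547 109  92] hi [580 129 150]
spare 0.38 px 313 254 lo [547 114  93] hi [578 129 149]
driver 0.75 px 322 195 lo [ 683 -221    0] hi [ 849 -169   29]
oil 0.96 px 249 238 lo [744 125   5] hi [787 171 152]
```

View pics/top0.png

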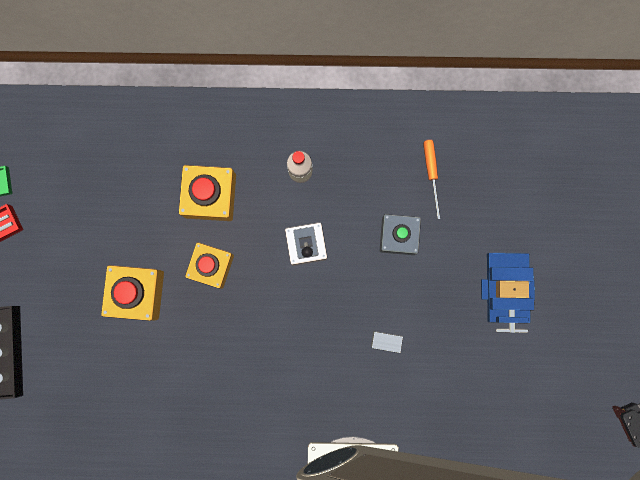

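View pics/side0.png

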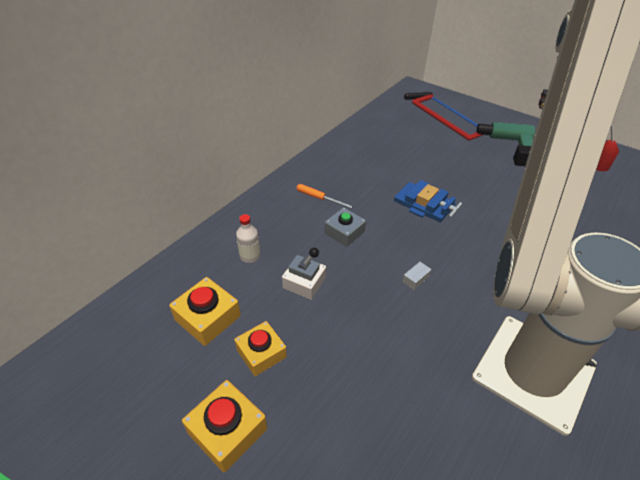

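The top view shows three yellow boxes with red buttons, at about (205,190), (207,265) and (130,292). The other red and green look-alikes are the green button (402,233), the bottle's red cap (298,157) and the red tool at the left edge (5,222). The one brass blank is at (514,289), in the blue vise; the steel spare is at (387,343). The white power box is at (306,243), with its black ball at (307,252). I choose the smallest yellow box, at (207,265), since its top measures about 72 mm against 100 mm for the other two. Next I check that choice in a close crop and measure.

```bash
python3 - <<'E'
from h import *
T=pickle.load(open("top0.pkl","rb"));S=pickle.load(open("side0.pkl","rb"))
cv2.imwrite("pics/crop.png",cv2.resize(T["frame"][150:330,95:335],None,fx=3.2,fy=3.2,interpolation=cv2.INTER_CUBIC))
def rect(xy): return cv2.minAreaRect(xy.astype(np.float32))
for n,im in(("top",T),("side",S)):
    W=cloud(im);h=cv2.cvtColor(im["frame"],cv2.COLOR_BGR2HSV).astype(int);H,Sa,V=h[...,0],h[...,1],h[...,2]
    near=lambda x,y,r:(np.hypot(W[...,0]-x,W[...,1]-y)<r)&(im["depth"]>0)
    Z=W[...,2]
    m=near(530,356,60)&((H<6)|(H>174))&(Sa>120)&(Z>64);p=W[m];print(n,"stop",m.sum(),rect(p[:,:2]),np.median(p[:,2]))
    m=near(486,-375,60)&(Z>49.5)&(H<25)&(Sa>80);p=W[m];print(n,"blank",m.sum(),rect(p[:,:2]),np.median(p[:,2]))
    m=near(587,122,75)&(Z>44)&(Z<56)&(V>150);p=W[m];print(n,"pbox",m.sum(),rect(p[:,:2]))
    m=near(565,118,50)&(Z>118);p=W[m];print(n,"ball",m.sum(),p.min(0).round(),p.max(0).round(),p.mean(0).round(1))
    m=near(580,118,60)&(Z>55)&(Z<100);p=W[m];print(n,"block",m.sum(),p.min(0).round(),p.max(0).round(),rect(p[p[:,2]<78][:,:2]))
E
```

```text
top stop 219 ((532.609130859375, 357.20391845703125), (38.09366989135742, 38.45026397705078), 87.30298614501953) 71.6647319238582
top blank 391 ((486.4111328125, -377.0276794433594), (38.34059143066406, 71.85558319091797), 0.9726974368095398) 52.34759489780458
top pbox 694 ((588.9557495117188, 122.14167022705078), (89.1324691772461, 88.93157196044922), 10.437138557434082)
top ball 100 [548. 105. 135.] [571. 128. 153.] [559.3 116.3 144.4]
top block 545 [542.  80.  55.] [626. 165. 100.] ((587.5472412109375, 121.40093994140625), (82.4526596069336, 81.8556137084961), 7.53194522857666)
side stop 228 ((530.0584716796875, 360.524169921875), (40.44306564331055, 38.9857177734375), 52.57848358154297) 72.93489845278754
side blank 185 ((483.8395080566406, -376.69122314453125), (40.39149856567383, 74.4988021850586), 0.741762101650238) 53.5730578410504
side pbox 366 ((586.1549682617188, 125.28187561035156), (90.72286987304688, 89.283203125), 11.026034355163574)
side ball 86 [545. 108. 121.] [571. 130. 151.] [555.9 121.4 142.6]
side block 511 [544.  88.  55.] [624. 171.  99.] ((580.8729248046875, 130.63885498046875), (80.08506774902344, 67.75677490234375), 14.235677719116211)
```

View pics/crop.png

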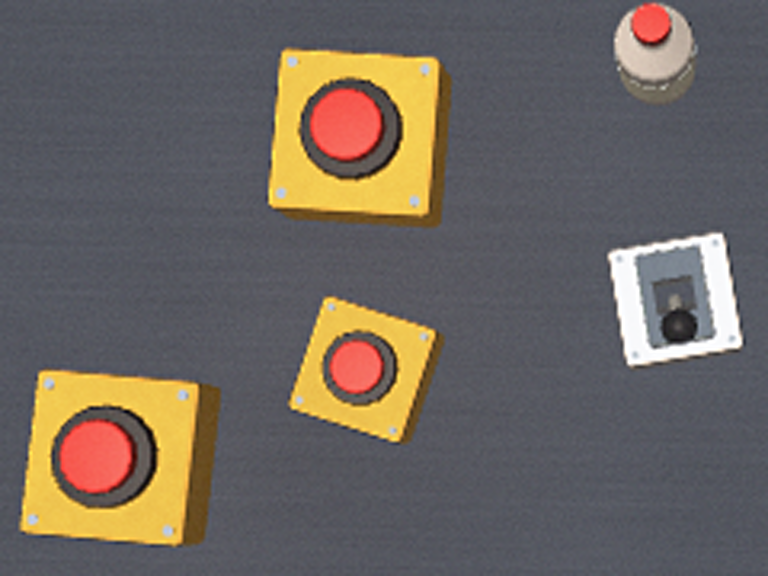

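The crop confirms it: the small yellow box with its red button is at crop (357,367), clearly smaller than its two neighbours at (348,125) and (97,457). The lever ball at (679,325) leans towards the robot. I'm shutting the fingers, squaring the tool to the world axes and moving towards the blank.

{"op": "servo_tool", "data": {
  "deltas": [
    [[20,-6,0],[0,0,0.083]],
    [[55,-16,0],[0,0,0.166]],
    [[90,-26,0],[0,0,0.25]],
    [[125,-36,0],[0,0,0.333]],
    [[160,-46,0],[0,0,0.416]]
  ],
  "grip": 1
}}

```text
t: 1.42
ee_pos: [381.7, -463.6, 241.5]
orientation: [3.141, -0.006, 0.0]
ft_force: [0.5, 0.5, 0.4]
width: 58.2
grasp_force: 0.0
```

{"op": "servo_tool", "data": {
  "deltas": [
    [[25,-21,0],[0,0,0]],
    [[50,-42,0],[0,0,0]],
    [[75,-63,20],[0,0,0]],
    [[95,-79,45],[0,0,0]],
    [[104,-87,70],[0,0,0]]
  ]
}}

```text
t: 1.83
ee_pos: [487.5, -375.9, 171.5]
orientation: [3.14, 0.005, 0.004]
ft_force: [-0.3, -0.6, -0.6]
width: 24.9
grasp_force: 0.0
```

{"op": "servo_tool", "data": {
  "deltas": [
    [[0,0,25],[0,0,0]],
    [[0,0,45],[0,0,0]],
    [[0,0,60],[0,0,0]],
    [[0,0,70],[0,0,0]],
    [[0,0,72],[0,0,0]]
  ]
}}

```text
t: 2.25
ee_pos: [483.8, -376.8, 97.5]
orientation: [-3.14, -0.001, 0.004]
ft_force: [0.0, 0.5, 0.3]
width: 0.2
grasp_force: 0.0
```

{"op": "servo_tool", "data": {
  "deltas": [
    [[0,0,0],[0,0,0]],
    [[0,0,0],[0,0,0]],
    [[0,0,0],[0,0,0]],
    [[0,0,0],[0,0,0]],
    [[0,0,0],[0,0,0]]
  ]
}}

```text
t: 2.67
ee_pos: [485.0, -377.9, 100.3]
orientation: [3.141, 0.001, 0.002]
ft_force: [0.3, 0.3, -0.2]
width: 0.4
grasp_force: 0.0
```

In place, fingertips about 28 mm above the blank. I hold here, then check with a picture.

{"op": "servo_tool", "data": {
  "deltas": [
    [[0,0,0],[0,0,0]],
    [[0,0,0],[0,0,0]],
    [[0,0,0],[0,0,0]],
    [[0,0,0],[0,0,0]],
    [[0,0,0],[0,0,0]]
  ]
}}

```text
t: 3.08
ee_pos: [484.6, -377.5, 99.4]
orientation: [-3.142, -0.001, 0.0]
ft_force: [0.5, -0.5, -0.7]
width: 0.8
grasp_force: 0.0
```

{"op": "servo_tool", "data": {
  "deltas": [
    [[0,0,0],[0,0,0]],
    [[0,0,0],[0,0,0]],
    [[0,0,0],[0,0,0]],
    [[0,0,0],[0,0,0]],
    [[0,0,0],[0,0,0]]
  ]
}}

```text
t: 3.5
ee_pos: [484.6, -377.6, 99.4]
orientation: [-3.142, -0.001, 0.0]
ft_force: [0.1, 0.2, -1.0]
width: 0.3
grasp_force: 0.0
```

{"op": "servo_tool", "data": {
  "deltas": [
    [[0,0,0],[0,0,0]],
    [[0,0,0],[0,0,0]],
    [[0,0,0],[0,0,0]],
    [[0,0,0],[0,0,0]],
    [[0,0,0],[0,0,0]]
  ]
}}

```text
t: 3.92
ee_pos: [484.7, -377.6, 99.4]
orientation: [3.142, 0.001, -0.0]
ft_force: [1.0, -0.4, 0.2]
width: 0.5
grasp_force: 0.0
```

{"op": "servo_tool", "data": {
  "deltas": [
    [[0,0,0],[0,0,0]],
    [[0,0,0],[0,0,0]],
    [[0,0,0],[0,0,0]],
    [[0,0,0],[0,0,0]],
    [[0,0,0],[0,0,0]]
  ]
}}

```text
t: 4.33
ee_pos: [484.6, -377.6, 99.4]
orientation: [-3.142, -0.001, -0.0]
ft_force: [0.0, -0.2, 0.2]
width: 0.3
grasp_force: 0.0
```

{"op": "servo_tool", "data": {
  "deltas": [
    [[0,0,0],[0,0,0]],
    [[0,0,0],[0,0,0]],
    [[0,0,0],[0,0,0]],
    [[0,0,0],[0,0,0]],
    [[0,0,0],[0,0,0]]
  ]
}}

```text
t: 4.75
ee_pos: [484.7, -377.6, 99.4]
orientation: [3.142, 0.001, 0.0]
ft_force: [0.2, 0.8, -0.5]
width: 0.8
grasp_force: 0.0
```

{"op": "servo_tool", "data": {
  "deltas": [
    [[0,0,0],[0,0,0]],
    [[0,0,0],[0,0,0]],
    [[0,0,0],[0,0,0]],
    [[0,0,0],[0,0,0]],
    [[0,0,0],[0,0,0]]
  ]
}}

```text
t: 5.17
ee_pos: [484.6, -377.6, 99.4]
orientation: [-3.142, -0.001, 0.0]
ft_force: [-0.6, 0.4, -0.1]
width: 0.8
grasp_force: 0.0
```

```bash
python3 - <<'E'
from h import *
im=get_image("side");cv2.imwrite("pics/s1.png",cv2.resize(im["frame"][110:260,330:530],None,fx=3,fy=3));print(ctrl.get_obs()["ee_pos"])
E
```

```text
[ 484.63532871 -377.5550407    99.36197077]
```

View pics/s1.png

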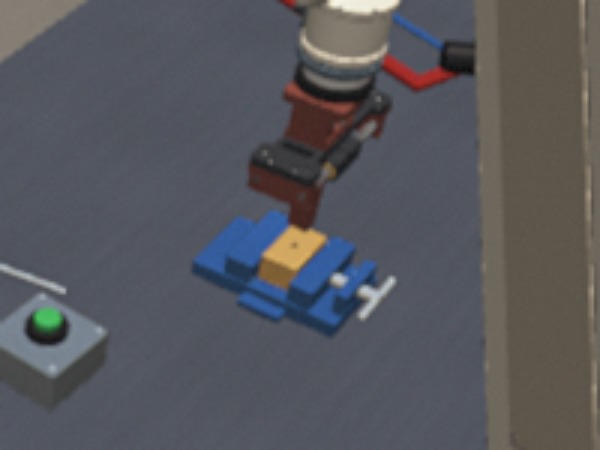

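The fingertips at crop (300,225) hover just over the blank's dot at (294,245), touching nothing. The hold lasted 2.9 s. Now I rise and travel to the stop button.

{"op": "servo_tool", "data": {
  "deltas": [
    [[0,0,-25],[0,0,0]],
    [[0,0,-60],[0,0,0]],
    [[0,0,-95],[0,0,0]],
    [[0,0,-125],[0,0,0]],
    [[2,-20,-140],[0,0,0]]
  ]
}}

```text
t: 5.63
ee_pos: [488.0, -360.7, 243.8]
orientation: [3.137, -0.002, 0.008]
ft_force: [1.1, -0.3, 0.9]
width: 0.4
grasp_force: 0.0
```

{"op": "servo_tool", "data": {
  "deltas": [
    [[2,-36,0],[0,0,0]],
    [[4,-72,0],[0,0,0]],
    [[6,-108,0],[0,0,0]],
    [[8,-144,0],[0,0,0]],
    [[11,-180,0],[0,0,0]]
  ]
}}

```text
t: 6.05
ee_pos: [497.1, -176.0, 239.6]
orientation: [3.142, 0.0, 0.0]
ft_force: [1.1, 0.1, 0.6]
width: 0.3
grasp_force: 0.0
```

{"op": "servo_tool", "data": {
  "deltas": [
    [[2,-36,0],[0,0,0]],
    [[4,-72,0],[0,0,0]],
    [[6,-108,0],[0,0,0]],
    [[8,-144,0],[0,0,0]],
    [[11,-180,0],[0,0,0]]
  ]
}}

```text
t: 6.47
ee_pos: [508.0, 4.2, 239.6]
orientation: [3.142, 0.001, 0.0]
ft_force: [0.4, 0.0, -0.3]
width: 0.5
grasp_force: 0.0
```

{"op": "servo_tool", "data": {
  "deltas": [
    [[2,-36,0],[0,0,0]],
    [[4,-72,0],[0,0,0]],
    [[6,-108,0],[0,0,0]],
    [[8,-144,0],[0,0,0]],
    [[11,-180,0],[0,0,0]]
  ]
}}

```text
t: 6.88
ee_pos: [518.8, 184.3, 239.5]
orientation: [-3.142, -0.001, -0.0]
ft_force: [1.4, -0.6, -0.4]
width: 0.4
grasp_force: 0.0
```

{"op": "servo_tool", "data": {
  "deltas": [
    [[2,-36,0],[0,0,0]],
    [[4,-72,0],[0,0,0]],
    [[6,-108,0],[0,0,0]],
    [[8,-140,0],[0,0,0]],
    [[11,-160,0],[0,0,0]]
  ]
}}

```text
t: 7.3
ee_pos: [529.7, 345.7, 239.4]
orientation: [-3.141, -0.004, -0.001]
ft_force: [-0.1, -0.5, -1.0]
width: 0.6
grasp_force: 0.0
```

{"op": "servo_tool", "data": {
  "deltas": [
    [[0,-10,0],[0,0,0]],
    [[0,-15,0],[0,0,0]],
    [[0,-16,0],[0,0,0]],
    [[0,-16,0],[0,0,0]],
    [[0,-16,0],[0,0,0]]
  ]
}}

```text
t: 7.72
ee_pos: [530.0, 357.2, 239.4]
orientation: [3.141, -0.0, -0.001]
ft_force: [-0.4, -0.3, -0.3]
width: 0.6
grasp_force: 0.0
```

{"op": "servo_tool", "data": {
  "deltas": [
    [[0,0,30],[0,0,0]],
    [[1,-1,65],[0,0,0]],
    [[1,-1,95],[0,0,0]],
    [[1,-1,114],[0,0,0]],
    [[1,-1,120],[0,0,0]]
  ]
}}

```text
t: 8.13
ee_pos: [529.4, 357.0, 116.0]
orientation: [3.138, -0.001, -0.008]
ft_force: [-0.3, 0.1, -0.7]
width: 0.3
grasp_force: 0.0
```

{"op": "servo_tool", "data": {
  "deltas": [
    [[0,0,0],[0,0,0]],
    [[0,0,0],[0,0,0]],
    [[0,0,0],[0,0,0]],
    [[0,0,0],[0,0,0]],
    [[0,0,0],[0,0,0]]
  ]
}}

```text
t: 8.55
ee_pos: [531.8, 359.8, 120.9]
orientation: [-3.14, -0.001, -0.003]
ft_force: [0.1, -0.3, 0.5]
width: 0.6
grasp_force: 0.0
```

{"op": "servo_tool", "data": {
  "deltas": [
    [[0,0,0],[0,0,0]],
    [[0,0,0],[0,0,0]],
    [[0,0,0],[0,0,0]],
    [[0,0,0],[0,0,0]],
    [[0,0,0],[0,0,0]]
  ]
}}

```text
t: 8.97
ee_pos: [531.1, 359.5, 119.4]
orientation: [-3.142, -0.001, 0.0]
ft_force: [0.9, 0.1, 0.0]
width: 0.4
grasp_force: 0.0
```

{"op": "servo_tool", "data": {
  "deltas": [
    [[0,0,0],[0,0,0]],
    [[0,0,0],[0,0,0]],
    [[0,0,0],[0,0,0]],
    [[0,0,0],[0,0,0]],
    [[0,0,0],[0,0,0]]
  ]
}}

```text
t: 9.38
ee_pos: [531.0, 359.5, 119.3]
orientation: [3.142, 0.001, -0.0]
ft_force: [0.1, -1.0, -0.1]
width: 0.2
grasp_force: 0.0
```

{"op": "servo_tool", "data": {
  "deltas": [
    [[0,0,0],[0,0,0]],
    [[0,0,0],[0,0,0]],
    [[0,0,0],[0,0,0]],
    [[0,0,0],[0,0,0]],
    [[0,0,0],[0,0,0]]
  ]
}}

```text
t: 9.8
ee_pos: [531.1, 359.5, 119.4]
orientation: [-3.142, -0.001, 0.0]
ft_force: [0.1, 1.0, 0.0]
width: 0.6
grasp_force: 0.0
```

{"op": "servo_tool", "data": {
  "deltas": [
    [[0,0,0],[0,0,0]],
    [[0,0,0],[0,0,0]],
    [[0,0,0],[0,0,0]],
    [[0,0,0],[0,0,0]],
    [[0,0,0],[0,0,0]]
  ]
}}

```text
t: 10.22
ee_pos: [531.1, 359.5, 119.4]
orientation: [-3.142, -0.001, 0.0]
ft_force: [0.4, -0.5, -0.0]
width: 0.4
grasp_force: 0.0
```

{"op": "servo_tool", "data": {
  "deltas": [
    [[0,0,0],[0,0,0]],
    [[0,0,0],[0,0,0]],
    [[0,0,0],[0,0,0]],
    [[0,0,0],[0,0,0]],
    [[0,0,0],[0,0,0]]
  ]
}}

```text
t: 10.63
ee_pos: [531.1, 359.5, 119.4]
orientation: [3.142, 0.001, 0.0]
ft_force: [0.6, 0.6, -0.6]
width: 0.7
grasp_force: 0.0
```

{"op": "servo_tool", "data": {
  "deltas": [
    [[0,0,0],[0,0,0]],
    [[0,0,0],[0,0,0]],
    [[0,0,0],[0,0,0]],
    [[0,0,0],[0,0,0]],
    [[0,0,0],[0,0,0]]
  ]
}}

```text
t: 11.05
ee_pos: [531.1, 359.5, 119.4]
orientation: [-3.142, -0.001, -0.0]
ft_force: [0.1, -0.2, 0.4]
width: 0.5
grasp_force: 0.0
```

```bash
python3 - <<'E'
from h import *
im=get_image("side");cv2.imwrite("pics/s2.png",cv2.resize(im["frame"][240:440,160:360],None,fx=3,fy=3));print(ctrl.get_obs()["ee_pos"])
E
```

```text
[531.0611253  359.5007423  119.37738558]
```

View pics/s2.png

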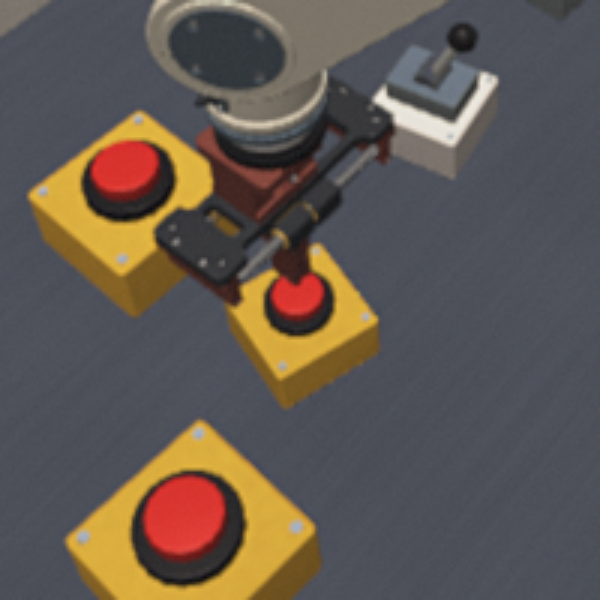

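The tips at crop (295,272) hover just above the small stop button at (297,297). The hold lasted about 2.9 s. Next I rise and move to the robot's side of the lever, turning 0.19 rad to line up with the power box.

{"op": "servo_tool", "data": {
  "deltas": [
    [[0,0,-25],[0,0,0]],
    [[0,0,-60],[0,0,0]],
    [[0,0,-95],[0,0,0]],
    [[0,0,-115],[0,0,0]],
    [[0,0,-120],[0,0,0]]
  ]
}}

```text
t: 11.52
ee_pos: [532.9, 360.7, 244.0]
orientation: [-3.138, -0.001, -0.01]
ft_force: [0.8, 0.6, 0.6]
width: 0.5
grasp_force: 0.0
```

{"op": "servo_tool", "data": {
  "deltas": [
    [[-3,25,0],[0,0,-0.03]],
    [[-6,60,0],[0,0,-0.07]],
    [[-10,95,0],[0,0,-0.11]],
    [[-14,130,0],[0,0,-0.15]],
    [[-17,165,0],[0,0,-0.19]]
  ]
}}

```text
t: 11.93
ee_pos: [512.9, 192.9, 238.1]
orientation: [3.126, 0.303, -0.003]
ft_force: [0.3, -0.7, 0.5]
width: 0.3
grasp_force: 0.0
```

```bash
python3 - <<'E'
from h import *
o=ctrl.get_obs();a=.19;p=np.array(o["ee_pos"]);d=np.array([504.5,107.5,139])-p
print(p,o["orientation"],"tool",d[0]*np.cos(a)+d[1]*np.sin(a),d[0]*np.sin(a)-d[1]*np.cos(a),-d[2])
E
```

```text
[512.92669361 192.88776242 238.14134345] [ 3.12646485e+00  3.03283248e-01 -2.84186637e-03] tool -24.401287269724683 82.25968827815612 99.14134345088243
```

{"op": "servo_tool", "data": {
  "deltas": [
    [[-8,25,0],[0,0,0]],
    [[-16,52,0],[0,0,0]],
    [[-23,75,0],[0,0,0]],
    [[-26,84,0],[0,0,0]],
    [[-26,84,0],[0,0,0]]
  ]
}}

```text
t: 12.35
ee_pos: [503.9, 105.4, 238.6]
orientation: [3.127, 0.295, -0.003]
ft_force: [-0.1, 0.3, -0.0]
width: 0.5
grasp_force: 0.0
```

{"op": "servo_tool", "data": {
  "deltas": [
    [[0,0,20],[0,0,0]],
    [[0,0,50],[0,0,0]],
    [[0,0,80],[0,0,0]],
    [[0,0,97],[0,0,0]],
    [[0,0,100],[0,0,0]]
  ]
}}

```text
t: 12.77
ee_pos: [502.5, 107.9, 135.9]
orientation: [3.127, 0.3, -0.009]
ft_force: [-0.3, -0.2, -0.2]
width: 0.5
grasp_force: 0.0
```

{"op": "servo_tool", "data": {
  "deltas": [
    [[0,0,0],[0,0,0]],
    [[0,0,0],[0,0,0]],
    [[0,0,0],[0,0,0]],
    [[0,0,0],[0,0,0]],
    [[0,0,0],[0,0,0]]
  ]
}}

```text
t: 13.18
ee_pos: [505.3, 107.3, 140.5]
orientation: [-3.127, -0.299, -0.003]
ft_force: [-0.6, -0.1, 0.8]
width: 0.5
grasp_force: 0.0
```

In position 84 mm behind the hinge. I push along tool x, slower towards the end.

{"op": "servo_tool", "data": {
  "deltas": [
    [[7,0,0],[0,0,0]],
    [[15,0,0],[0,0,0]],
    [[23,0,0],[0,0,0]],
    [[30,0,0],[0,0,0]],
    [[36,0,0],[0,0,0]]
  ]
}}

```text
t: 13.6
ee_pos: [540.8, 114.0, 139.4]
orientation: [3.127, 0.299, -0.001]
ft_force: [-1.6, -0.8, 2.6]
width: 0.7
grasp_force: 1.0
```

{"op": "servo_tool", "data": {
  "deltas": [
    [[6,0,0],[0,0,0]],
    [[12,0,0],[0,0,0]],
    [[18,0,0],[0,0,0]],
    [[24,0,0],[0,0,0]],
    [[30,0,0],[0,0,0]]
  ]
}}

```text
t: 14.02
ee_pos: [570.0, 119.7, 139.3]
orientation: [-3.127, -0.299, -0.0]
ft_force: [-1.9, -0.6, 0.9]
width: 0.2
grasp_force: 0.5
```

{"op": "servo_tool", "data": {
  "deltas": [
    [[6,0,0],[0,0,0]],
    [[11,0,0],[0,0,0]],
    [[15,0,0],[0,0,0]],
    [[18,0,0],[0,0,0]],
    [[20,0,0],[0,0,0]]
  ]
}}

```text
t: 14.43
ee_pos: [589.2, 123.4, 139.2]
orientation: [3.127, 0.299, -0.001]
ft_force: [-1.6, -0.4, -0.9]
width: 0.5
grasp_force: 0.5
```

{"op": "servo_tool", "data": {
  "deltas": [
    [[1,0,0],[0,0,0]],
    [[2,0,0],[0,0,0]],
    [[3,0,0],[0,0,0]],
    [[4,0,0],[0,0,0]],
    [[4,0,0],[0,0,0]]
  ]
}}

```text
t: 14.85
ee_pos: [593.1, 124.1, 139.4]
orientation: [-3.127, -0.299, -0.0]
ft_force: [-0.2, 0.4, 0.4]
width: 0.5
grasp_force: 0.4
```

```bash
cat > lev.py <<'E'
from h import *
import sys
im=get_image("side");cv2.imwrite(sys.argv[1],cv2.resize(im["frame"][190:330,240:400],None,fx=4,fy=4))
W=cloud(im);o=ctrl.get_obs();print(o["ee_pos"],o["ft_force"])
d=W-[588,123.5,0];s=d[...,0]*.982+d[...,1]*.189;l=-d[...,0]*.189+d[...,1]*.982
m=(abs(l)<30)&(abs(s)<80)&(W[...,2]>110)&(W[...,2]<160)&(im["frame"].max(-1)<60)
p=np.c_[s[m],l[m],W[...,2][m]]
if len(p): print(len(p),np.percentile(p,[3,50,97],0).round(1).tolist())
E
python3 lev.py pics/s3.png
```

```text
[593.0187888  124.17003097 139.42847149] [-0.46735488  0.85497493  0.38658135]
10 [[-7.3, -3.7, 131.9], [-6.2, 7.7, 152.6], [-4.4, 9.7, 158.1]]
```

View pics/s3.png

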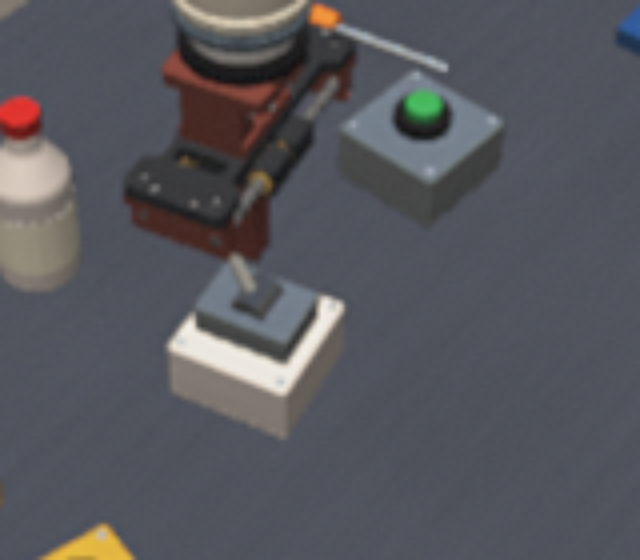

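The lever now leans away from the robot: its rod is at crop (240,270) and the ball is hidden behind the gripper. There is no stop force yet, so I push on in small steps.

{"op": "servo_tool", "data": {
  "deltas": [
    [[1,0,0],[0,0,0]],
    [[2,0,0],[0,0,0]],
    [[3,0,0],[0,0,0]],
    [[3,0,0],[0,0,0]],
    [[3,0,0],[0,0,0]]
  ]
}}

```text
t: 15.32
ee_pos: [596.1, 124.7, 139.4]
orientation: [-3.127, -0.299, -0.001]
ft_force: [0.3, 0.5, -0.5]
width: 0.6
grasp_force: 0.3
```

{"op": "servo_tool", "data": {
  "deltas": [
    [[1,0,0],[0,0,0]],
    [[2,0,0],[0,0,0]],
    [[3,0,0],[0,0,0]],
    [[3,0,0],[0,0,0]],
    [[3,0,0],[0,0,0]]
  ]
}}

```text
t: 15.73
ee_pos: [597.4, 125.0, 139.1]
orientation: [3.127, 0.299, -0.005]
ft_force: [-7.1, -1.1, 2.9]
width: 0.2
grasp_force: 3.3
```

The force rose to 7 N at about the expected place, so the lever is at its stop. One more millimetre, then back off and up.

{"op": "servo_tool", "data": {
  "deltas": [
    [[1,0,0],[0,0,0]],
    [[1,0,0],[0,0,0]],
    [[1,0,0],[0,0,0]]
  ]
}}

```text
t: 15.98
ee_pos: [597.5, 125.0, 139.1]
orientation: [3.127, 0.299, -0.008]
ft_force: [-9.7, -1.6, 5.5]
width: 0.5
grasp_force: 4.8
```

{"op": "servo_tool", "data": {
  "deltas": [
    [[-5,0,0],[0,0,0]],
    [[-15,0,0],[0,0,0]],
    [[-30,0,0],[0,0,0]],
    [[-50,0,0],[0,0,0]],
    [[-75,0,0],[0,0,0]]
  ]
}}

```text
t: 16.4
ee_pos: [526.5, 111.3, 139.7]
orientation: [-3.127, -0.299, -0.004]
ft_force: [0.6, 0.3, 0.2]
width: 0.4
grasp_force: 0.0
```

{"op": "servo_tool", "data": {
  "deltas": [
    [[-30,0,0],[0,0,0]],
    [[-55,0,-20],[0,0,0]],
    [[-70,0,-50],[0,0,0]],
    [[-75,0,-80],[0,0,0]],
    [[-75,0,-100],[0,0,0]]
  ]
}}

```text
t: 16.82
ee_pos: [451.5, 96.9, 241.7]
orientation: [-3.127, -0.299, -0.004]
ft_force: [0.1, 0.1, -0.0]
width: 0.1
grasp_force: 0.0
```

{"op": "servo_tool", "data": {
  "deltas": [
    [[0,0,0],[0,0,0]],
    [[0,0,0],[0,0,0]],
    [[0,0,0],[0,0,0]]
  ]
}}

```text
t: 17.07
ee_pos: [452.1, 97.0, 238.8]
orientation: [-3.127, -0.299, 0.0]
ft_force: [-0.5, -0.1, 0.3]
width: 0.5
grasp_force: 0.0
```

```bash
python3 lev.py pics/s4.png; python3 - <<'E'
from h import *
im=get_image("top");cv2.imwrite("pics/t4.png",im["frame"])
E
```

```text
[451.9092551   96.88363832 238.29309334] [-0.20807005  0.48572946 -0.68499948]
64 [[21.1, -2.5, 131.9], [28.7, 6.4, 142.0], [40.4, 13.5, 149.0]]
```

View pics/s4.png

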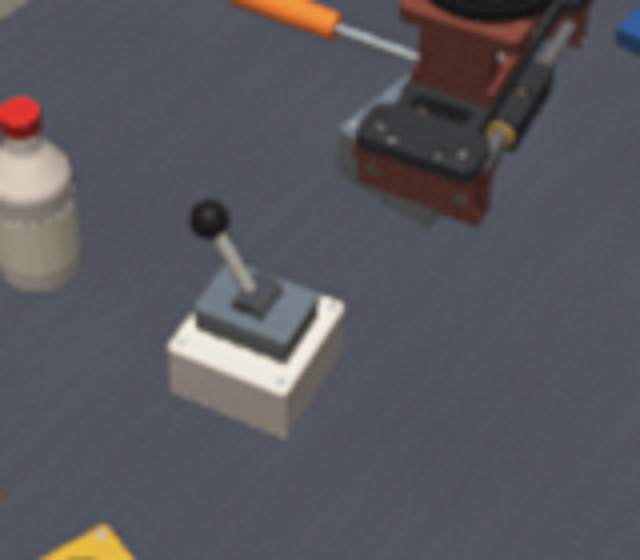

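View pics/t4.png

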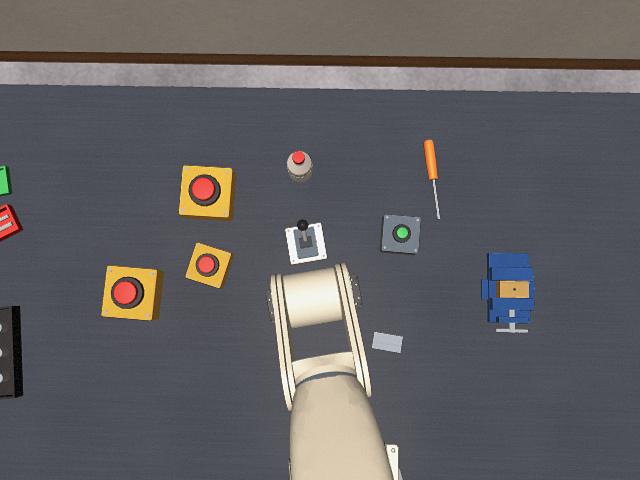

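The lever now leans fully away, with its ball at (210,218) in the side crop and (303,225) in the top view. Everything else is where it was, and the hand is clear. I'm handing in.

```bash
python3 -c "
from workcell import close_job
print(close_job())"
```

```text
the job is handed in; nothing more can be done
None
```

Job handed in at about 17 s: I held the fingertips about 28 mm above the brass blank and then the smallest box's red stop button (over 2 s each), pushed the power lever to its far stop, and drew the hand clear, with nothing else disturbed in the final pictures.

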